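# Feel out the slack tin and set it in the tray

### The job

The three tins in the wooden stand look alike, but the sprung valve cap on one of them has gone slack. Press down on the caps, each to about half of its travel, gently and never down to the stop, until you have felt the one that gives far more easily than the others; then lift that tin out of the stand and set it down gently, upright, on the floor of the black tray. Leave the other two tins standing in the stand and everything else where it is.

Things in the scene. Friction and masses are not known exactly. Their poses are not given: they have to be found in the camera images.
- stand: low fixed wooden board, 74 x 222 x 16 mm, origin under its centre, x across, y along it, z up. Three round wells, 41 mm wide and 8 mm deep, lie along y at +72, 0 and -72 mm. In each stands one loose tin; the tins look exactly alike and change wells each time. In the rules slack_tin is the one with the slack cap, sound_tin_1 and sound_tin_2 are the others.
- place_1 (a point): point half-way up the tin in the stand's first well (+y end), 38 mm above the worktop; axes as the stand's. It is fixed to the stand and does not follow the tin. Each tin is a metal cylinder 36 mm in diameter, its lid 30 mm above and its foot 30 mm below this point (52 mm stands out of the well), 0.1 to 0.16 kg, standing up to 1 mm off the well's centre.
- place_2 (a point): point half-way up the tin in the middle well, else as place_1. Each tin's lid bears a sprung grey valve cap, 24 mm across, its flat top 45.5 mm above this point and 15 mm proud of the lid. Pressed straight down it travels 14 mm to its stop and springs back when let go; NAME_valve in the rules is how far the cap of tin NAME is pressed in (m).
- place_3 (a point): point half-way up the tin in the last well (-y end), else as place_1. Caps: held at 7 mm depth a sound one pushes back with about 12 N (1.8 N at first touch, then 1.5 N per mm), the slack one with about 4 N (0.6 N, then 0.48 N per mm).
- tray_floor (a point): centre of the flat floor (upper face) of the fixed shallow black baking tray, 2 mm above the worktop; the floor is 196 mm along x by 276 mm along y, the rim round it stands 33 mm above the worktop; z is up. A salt shaker, 44 mm wide, 90 mm high, stands in the tray toward its +x, +y corner, about 60 and 90 mm from the centre.

How it is judged:
By the outcome, as a careful person would: the job done as asked, in the order asked, and still so for the second after the job is handed in, with the robot touching nothing.
It also fails if it takes over 61 s, if anything falls off the work surface, if the arm or the gripper's body presses on something with over 40 N, if the wrist force passes 120 N, or if a joint passes its speed limit or range.

### The arm

A 6-joint arm with a two-finger parallel gripper is mounted at the origin on a cart in front of the work surface, level with it; the furniture and walls round the work are solid. World frame = base frame: x ahead of the robot, y to its left, z up, the work surface at z = 0. Lengths are in m, angles in rad, forces in N, time in s.
With the tool pointing down it reaches from about 0.35 to 0.775 m from the base axis. Payload 5.5 kg.
Tool frame: the origin (TCP) lies on the centre line of the jaws, within the pads' length; the fingertips stand 11 mm ahead of it and the grasp point (between the pads) lies 8 mm behind it (env.nose_length is the distance from the TCP to the fingertips, in m); x points along the fingers, z is the direction in which the jaws open and shut, and the axes are right-handed (so a half turn about x gives the same grasp; the last joint's range is limited). The gripper opens to 85 mm and grips with 20 to 120 N. Pads are 22 mm wide; open, the fingers measure 114 mm over their backs; the gripper's body (76 mm by 85 mm) begins 54 mm behind the grasp point. The pads swing forward as they close: fully open they stand 13 mm farther back than shut.
Start: joints at [-1.404, 0.313, 0.046, 1.304, 0, 1.431], TCP at [0.174, -0.548, 0.242] pointing down, gripper open.
Joint ranges: [-2.76, 2.76], [-0.86, 1.69], [-1.03, 1.26], [-2.2, 2.34], [-1.47, 1.5], [-3.14, 3.14]. Speed limits (rad/s): [2.57, 2.57, 3.14, 3.14, 3.14, 3.14].

### API

Orientations are given as a unit quaternion [w, x, y, z].
In Python, from workcell import env gives the robot as it stands. The module is installed in compiled form; this text tells all that it offers.
- The arm moves only by the tool step_arm, never from a script. Its argument "moves" is a list that holds one entry, the list of rows, each a list of 7 numbers: the turn, a rotation vector about the tool's x, y, z in rad, then the shift along the tool's x, y, z in m, then the opening, from 0 (shut) to 1 (fully open). In form: [[[rx, ry, rz, tx, ty, tz, grip], ...]]. A call has 1 to 12 rows; each row is the pose to reach, as a shift and turn from the pose measured when the call began, along the tool's axes at that moment; what a row does not reach only later rows make up. A row lasts 1/10 s, in which the tool goes at most 50 mm and 8.59 degrees, less where a joint would pass 70% of its speed; a pose out of reach is approached as far as the arm can. A call with a gripper value outside its range is refused whole. The fingers move at their own pace and stop on an object; "force" is the grip in N (left out, the last holds). Time passes only in rows, so rows that repeat a pose let the fingers close. It gives the time, the measured TCP pose, the force and the opening at its end, in the units of the state.
- env.get_state(): the state, without advancing time (a new reading comes with each control period).
- env.read_camera(name): name is "scene" or "top" or "wrist"; returns (picture, depth): 480x640x3 uint8, red, green, blue; 480x640 float32, m along the optical axis (not along the pixel's ray), 0 where there is no reading.
- env.get_calibration(name): a dict with "mtx" (3x3 intrinsics, pixels), "camera_from_world" (4x4, takes a point from world to camera coordinates); the wrist camera has in their place "T_tool_cam" (4x4, takes a point from camera to tool coordinates, whose origin is the TCP and whose axes are the tool frame's). Camera axes: x right, y down, z forward; pixel columns grow to the right and rows downward; lengths in m; the calibration is good to about 2 mm. A picture is of the moment at which its call begins: read the wrist's pose just before it. get_calibration takes no time and is no camera call.
- env.hand_in(): hands the job in, once; it reports no verdict.
Trained networks look in the newest picture that a camera, given by its name, has taken for a name from the list of things; names that differ only in an ending like _2 or _b are one class to them, and where a whole thing is asked for, a point or a joint stands for the part that bears it (a point fixed in the world has none). Each returns a list of dicts, best first, with "confidence" (0 to 1); they miss things now and then, are a little off and sometimes report something else, mostly with a low value. They report only what shows in the picture. A call takes as long as a camera call.
- env.boxes_of(camera, thing): "uv" ([column, row] in pixels, amid what is visible of it).
- env.silhouettes(camera, thing): "mask" (480x640 bool, what is visible of it) and "uv" ([column, row] in pixels, amid what is visible of it).
The state is a dict: "clock": time; "joint_pos": joint angles; "qvel": joint speeds; "tau": joint torques, N m; "tcp_pos": TCP position; "orientation": TCP orientation; "wrist_force": force on the tool from outside, world axes, zero at the start; "ft_torque": the same for the moment, N m; "finger_gap": finger opening in m.
Only numpy, scipy, OpenCV 4.12 (cv2) and the standard library are available. Lean on these libraries where they do the work, as an engineer would, in place of code of your own. Each camera call takes 0.05 s, during which the arm holds its last target.

## Working session

There is one attempt and no reset: what is moved stays moved. The work goes in short steps, Python scripts to look and compute and a tool call to move; the robot and the scene stay as the last step left them, time stands still between calls to the robot, and variables do not carry over. Pictures are saved under pics/ and viewed, and the job is handed in when it is done.

Besides the shell and the picture viewer there is one more tool, called after "Request:" as a command line: name --argument value ..., lists and objects as JSON in quotes. step_arm: Moves the arm, as the interface text tells. Its arguments: {"type":"object","properties":{"moves":{"type":"array","items":{"type":"array","items":{"type":"array","items":{"type":"number"}}}},"force":{"type":"number"}},"required":["moves"]}

```bash
mkdir -p pics; ls; cat > h.py <<'E'
import numpy as np, cv2
from workcell import env
def snap(n,f):
    rgb,d=env.read_camera(n); cv2.imwrite(f'pics/{f}.png',rgb[:,:,::-1]); np.save(f'pics/{f}.npy',d); return rgb,d
def world(n,d,T=None):
    c=env.get_calibration(n);K=np.array(c['mtx']);v,u=np.mgrid[:480,:640]
    p=np.stack([(u-K[0,2])/K[0,0]*d,(v-K[1,2])/K[1,1]*d,d,np.ones_like(d)],-1)
    M=np.linalg.inv(np.array(c['camera_from_world'])) if T is None else T
    return (p@M.T)[...,:3]
E
python3 - <<'E'
from h import *
print(env.get_state())
for n in('scene','top'): snap(n,n+'0')
E
```

```text
pics
{'clock': 0.0, 'joint_pos': array([-1.40360313e+00,  3.14034321e-01,  4.49878164e-02,  1.30363480e+00,
       -1.37935769e-05,  1.43118700e+00]), 'qvel': array([ 3.67930143e-04, -3.69042092e-04,  2.99390259e-05, -6.39649881e-04,
        3.48212459e-04,  1.89939747e-03]), 'tau': array([ 8.76946251e-04, -4.80621529e+01,  2.98534280e+01,  1.92608644e-02,
       -1.33758463e-04, -4.67464019e-06]), 'tcp_pos': array([ 0.17355442, -0.54765576,  0.2413932 ]), 'orientation': array([ 0.57004736,  0.41818939,  0.57100956, -0.41726698]), 'wrist_force': array([-0.18975799,  0.83673498, -0.07972125]), 'ft_torque': array([0.02751302, 0.03602009, 0.01914359]), 'finger_gap': 0.08544808212291671}
```

View pics/scene0.png

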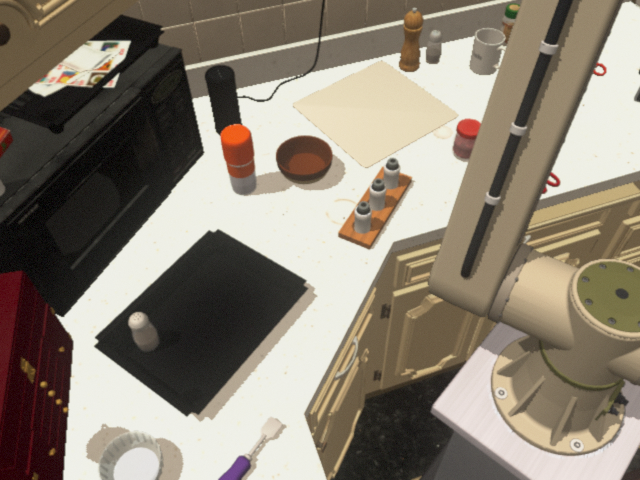

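View pics/top0.png

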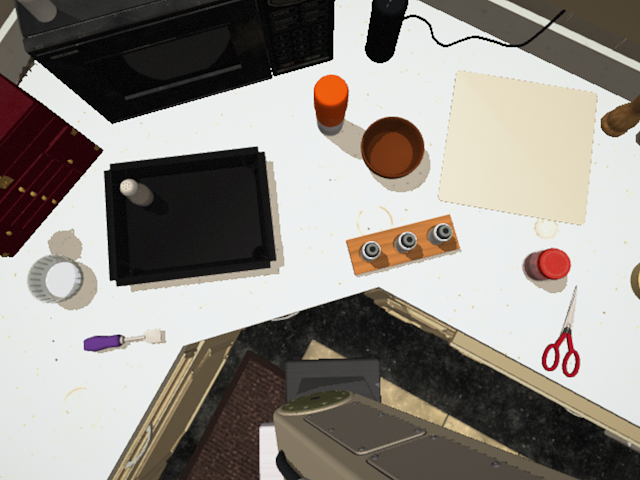

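The top view shows the stand at about (403,245), with caps near (371,250), (407,240) and (443,231). The tray is at about (190,215), with the shaker near (133,188). Next I measure their positions.

```bash
python3 - <<'E'
from h import *
im=cv2.imread('pics/top0.png');d=np.load('pics/top0.npy');P=world('top',d)
z=P[...,2]
print('table z',np.median(z[300:310,400:410]), P[245,350],P[205,190])
hsv=cv2.cvtColor(im,cv2.COLOR_BGR2HSV)
roi=np.zeros((480,640),bool);roi[205:285,340:470]=1
# board
m=roi&(z>0.008)&(z<0.024)
pts=P[m];
r=cv2.minAreaRect((pts[:,:2]*1000).astype(np.float32));print('board',r,m.sum(),np.median(pts[:,2]))
print(cv2.boxPoints(r))
# caps
for lo,hi in((0.076,0.09),(0.06,0.072)):
    m=(roi&(z>lo)&(z<hi)).astype(np.uint8)
    n,l,s,c=cv2.connectedComponentsWithStats(m)
    for i in range(1,n):
        if s[i,4]>8:
            q=P[l==i]; print(lo,s[i,4],c[i].round(1),q.mean(0).round(4),(q.min(0)+q.max(0))/2,np.median(q[:,2]))
# tray
roi=np.zeros((480,640),bool);roi[130:300,90:290]=1
m=roi&(z>0.024)&(z<0.04)&(hsv[...,2]<70)
pts=P[m];r=cv2.minAreaRect((pts[:,:2]*1000).astype(np.float32));print('tray rim',r,cv2.boxPoints(r))
m=roi&(z>0.05)
n,l,s,c=cv2.connectedComponentsWithStats(m.astype(np.uint8))
for i in range(1,n):
    if s[i,4]>20:print('shaker',s[i],P[l==i].mean(0))
# obstacles heights
for a,b in((330,100),(392,150),(548,264),(382,30)):print(a,b,P[b,a])
for c in('place_1','tray_floor','slack_tin'):
    try: print(c,[(x['uv'],x['confidence']) for x in env.boxes_of('top',c)])
    except Exception as e: print(c,e)
E
```

```text
table z -0.2344222850738199 [ 0.50152167 -0.03431675  0.01580753] [0.59852845 0.29984438 0.00261252]
board ((501.8819274902344, -143.07693481445312), (74.60298919677734, 222.69805908203125), 12.55424976348877) 2896 0.017384994907403528
[[ 441.26904   -42.498188]
 [ 489.67557  -259.87167 ]
 [ 562.4948   -243.65569 ]
 [ 514.08826   -26.282196]]
0.076 128 [444.9 230.4] [ 0.5154 -0.2114  0.0844] [ 0.5156117  -0.21222876  0.08297334] 0.08459558463602723
0.076 126 [409. 239.] [ 0.501  -0.1423  0.0843] [ 0.50130936 -0.14304186  0.08331741] 0.08461952053477928
0.076 121 [372.4 248.5] [ 0.4849 -0.0719  0.0846] [ 0.48501783 -0.07182321  0.08318497] 0.08481016623510973
0.06 116 [440.  233.5] [ 0.5122 -0.206   0.0685] [ 0.51568306 -0.21200978  0.06597103] 0.069036918048684
0.06 12 [447.2 224.6] [ 0.529  -0.2208  0.0696] [ 0.52725444 -0.2213853   0.06940865] 0.07000134251541373
0.06 130 [406.4 240.9] [ 0.4996 -0.1402  0.0686] [ 0.50182566 -0.1435103   0.06635988] 0.06913363899861408
0.06 134 [370.7 250. ] [ 0.4839 -0.0704  0.0691] [ 0.48490154 -0.07202717  0.06628838] 0.06928655461722344
tray rim ((590.6349487304688, 310.9632568359375), (294.2701416015625, 364.9096984863281), 5.26959228515625) [[427.36472 479.1338 ]
 [460.87875 115.76634]
 [753.90515 142.79272]
 [720.3911  506.16016]]
shaker [ 90 140   4   8  22] [0.72135057 0.48799741 0.05501357]
shaker [121 179  25  22 390] [0.61671094 0.38988969 0.07774556]
330 100 [0.74826501 0.00111004 0.16159213]
392 150 [ 0.70490013 -0.13269996  0.00638826]
548 264 [ 0.44580478 -0.40014137  0.08455069]
382 30 [ 0.91166106 -0.10687927  0.11694761]
place_1 [([395.3, 247.4], 0.9)]
tray_floor [([190.0, 220.0], 0.59)]
slack_tin it knows: place, stand, tray_floor
```

```bash
python3 - <<'E'
from h import *
from scipy.spatial.transform import Rotation as R
im=cv2.imread('pics/top0.png');d=np.load('pics/top0.npy');P=world('top',d)
z=P[...,2];hsv=cv2.cvtColor(im,cv2.COLOR_BGR2HSV)
roi=np.zeros((480,640),bool);roi[140:290,100:282]=1
for name,m in(('rim',roi&(z>0.026)&(z<0.045)&(hsv[...,2]<60)),('floor',roi&(abs(z-.003)<.006)&(hsv[...,2]<60))):
    n,l,s,c=cv2.connectedComponentsWithStats(m.astype(np.uint8));i=1+s[1:,4].argmax()
    q=P[l==i];r=cv2.minAreaRect((q[:,:2]*1000).astype(np.float32));print(name,s[i],r);print(cv2.boxPoints(r).round(0).tolist(),np.median(q[:,2]))
s=env.get_state();o=s['orientation'];Rt=R.from_quat(np.roll(o,-1)).as_matrix();print(Rt.round(4))
yaw=np.radians(12.55)
for zz in(1,-1):
  X=np.array([0,0,-1.]);Z=zz*np.array([np.cos(yaw),np.sin(yaw),0]);Y=np.cross(Z,X)
  G=np.stack([X,Y,Z],1);print('turn',zz,R.from_matrix(Rt.T@G).as_rotvec())
for c in((.485,-.0718),(.5013,-.143),(.5156,-.2122)):
  print(Rt.T@(np.array([*c,.110])-s['tcp_pos']))
print(env.nose_length)
E
```

```text
rim [ 104  147  172  139 4766] ((572.1766967773438, 294.4861145019531), (254.48297119140625, 334.3943786621094), 5.26959228515625)
[[430.0, 449.0], [461.0, 116.0], [714.0, 140.0], [684.0, 473.0]] 0.0335325266740954
floor [  123   163   141   110 11935] ((574.0919799804688, 293.9750671386719), (206.22019958496094, 285.74884033203125), 5.400952339172363)
[[458.0, 427.0], [485.0, 142.0], [690.0, 161.0], [663.0, 446.0]] 0.0029014696778811855
[[-2.000e-04  9.533e-01  3.020e-01]
 [ 1.100e-03  3.020e-01 -9.533e-01]
 [-1.000e+00  2.000e-04 -1.100e-03]]
turn 1 [-1.48302720e+00 -7.67319295e-04 -9.36916914e-04]
turn -1 [ 1.65856510e+00 -9.59661068e-04  7.85946376e-04]
[ 0.13220639  0.44061749 -0.35965708]
[ 0.13212597  0.43465272 -0.2868591 ]
[ 0.13204809  0.42738537 -0.21657177]
0.011
```

Request:
step_arm --moves '[[[-0.15,0,0,0.01,0.043,-0.022,0],[-0.3,0,0,0.01,0.086,-0.044,0],[-0.45,0,0,0.01,0.129,-0.066,0],[-0.6,0,0,0.01,0.172,-0.088,0],[-0.75,0,0,0.01,0.215,-0.11,0],[-0.9,0,0,0.01,0.258,-0.132,0],[-1.05,0,0,0.03,0.3,-0.154,0],[-1.2,0,0,0.05,0.343,-0.175,0],[-1.35,0,0,0.07,0.386,-0.196,0],[-1.483,-0.001,-0.001,0.09,0.4274,-0.2166,0],[-1.483,-0.001,-0.001,0.11,0.4274,-0.2166,0],[-1.483,-0.001,-0.001,0.115,0.4274,-0.2166,0]]]' --force 40

```text
clock: 1.4
tcp_pos: [0.5149, -0.2097, 0.1242]
orientation: [0.701, -0.077, 0.704, 0.079]
wrist_force: [-0.7, -0.1, -0.5]
finger_gap: -0.0001
```

```bash
python3 - <<'E'
from h import *
from scipy.spatial.transform import Rotation as R
s=env.get_state();print(s['tcp_pos'],s['joint_pos'].round(3),s['wrist_force'])
rgb,d=snap('wrist','w1')
T=np.eye(4);T[:3,:3]=R.from_quat(np.roll(s['orientation'],-1)).as_matrix();T[:3,3]=s['tcp_pos']
print(T[:3,:3].round(4))
P=world('wrist',d,T@np.array(env.get_calibration('wrist')['T_tool_cam']));np.save('pics/w1P.npy',P)
z=P[...,2]
for lo,hi in((.079,.088),(.064,.072)):
    n,l,st,c=cv2.connectedComponentsWithStats(((d>0)&(z>lo)&(z<hi)).astype(np.uint8))
    for i in range(1,n):
        if st[i,4]>150:q=P[l==i];print(lo,st[i],q.mean(0).round(4),((q.min(0)+q.max(0))/2).round(4),(q.max(0)-q.min(0)).round(4),np.median(q[:,2]))
E
```

```text
[ 0.51492708 -0.20968188  0.12421332] [-0.531  0.343 -0.209  1.023 -0.     0.818] [-0.73015234 -0.05099946 -0.46331709]
[[-0.0041 -0.2204  0.9754]
 [ 0.0023  0.9754  0.2204]
 [-1.      0.0031 -0.0035]]
0.079 [ 297  118   48   50 1862] [ 0.5008 -0.1399  0.0823] [ 0.5008 -0.14    0.0821] [0.0232 0.0232 0.006 ] 0.0823916850157905
0.079 [ 297  258   43   35 1028] [ 0.5147 -0.2059  0.0821] [ 0.5152 -0.2073  0.0817] [0.0232 0.0196 0.0053] 0.0822677680979621
0.064 [ 287    0   67   25 1142] [ 0.4873 -0.0816  0.0673] [ 0.4863 -0.0805  0.0676] [0.0307 0.0134 0.0071] 0.06727145948850505
0.064 [ 287  107   68   70 1824] [ 0.5005 -0.1391  0.0673] [ 0.5008 -0.14    0.0676] [0.0353 0.0353 0.0072] 0.06720186132941472
0.064 [ 288  239   61   52 1254] [ 0.5138 -0.2025  0.0674] [ 0.5153 -0.2084  0.0676] [0.0352 0.0338 0.007 ] 0.0672647092341666
```

View pics/w1.png

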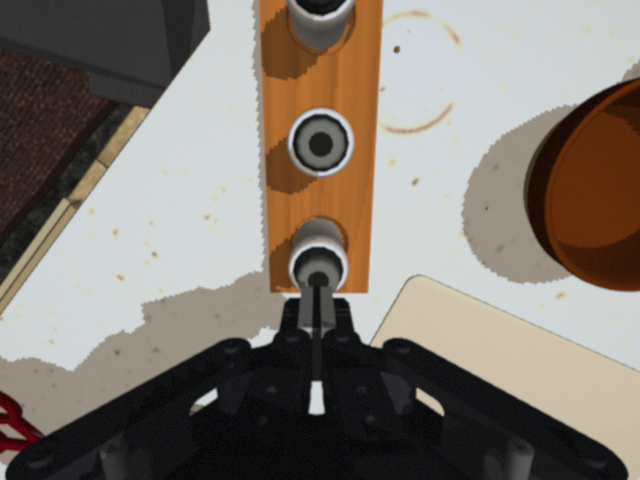

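The wrist view shows the shut fingertips over the end cap at about (318,275). The middle cap is at about (321,143). Next I press partway down.

Request:
step_arm --moves '[[[0,0,0,0.01,-0.001,0,0],[0,0,0,0.02,-0.0013,0,0],[0,0,0,0.025,-0.0013,0,0],[0,0,0,0.028,-0.0013,0,0],[0,0,0,0.031,-0.0013,0,0],[0,0,0,0.0335,-0.0013,0,0],[0,0,0,0.0335,-0.0013,0,0],[0,0,0,0.0335,-0.0013,0,0]]]'

```text
clock: 2.25
tcp_pos: [0.5149, -0.2124, 0.0922]
orientation: [0.702, -0.077, 0.704, 0.078]
wrist_force: [-1.8, -0.7, 5.4]
finger_gap: -0.0001
```

Request:
step_arm --moves '[[[0,0,0,0.002,0,0,0],[0,0,0,0.004,0,0,0],[0,0,0,0.0055,0,0,0],[0,0,0,0.0055,0,0,0],[0,0,0,0.0055,0,0,0]]]'

```text
clock: 2.75
tcp_pos: [0.5154, -0.2129, 0.0885]
orientation: [0.702, -0.078, 0.703, 0.077]
wrist_force: [-2.6, 0.4, 11.2]
finger_gap: -0.0001
```

Request:
step_arm --moves '[[[0,0,0,-0.012,0,0,0],[0,0,0,-0.024,0,0,0],[0,0,0,-0.026,0.01,0,0],[0,0,0,-0.026,0.04,0.001,0],[0,0,0,-0.026,0.065,0.0017,0],[0,0,0,-0.026,0.0728,0.0017,0],[0,0,0,-0.02,0.0728,0.0017,0],[0,0,0,-0.012,0.0728,0.0017,0],[0,0,0,-0.006,0.0728,0.0017,0],[0,0,0,-0.003,0.0728,0.0017,0],[0,0,0,-0.003,0.0728,0.0017,0],[0,0,0,-0.003,0.0728,0.0017,0]]]'

```text
clock: 3.95
tcp_pos: [0.5015, -0.1422, 0.0917]
orientation: [0.703, -0.078, 0.703, 0.077]
wrist_force: [-0.9, 1.4, 6.2]
finger_gap: -0.0001
```

Request:
step_arm --moves '[[[0,0,0,0.002,0,0,0],[0,0,0,0.004,0,0,0],[0,0,0,0.0055,0,0,0],[0,0,0,0.0055,0,0,0],[0,0,0,0.0055,0,0,0]]]'

```text
clock: 4.45
tcp_pos: [0.5021, -0.1428, 0.0874]
orientation: [0.703, -0.077, 0.703, 0.077]
wrist_force: [-2.6, 2.9, 13.1]
finger_gap: 0.0002
```

Request:
step_arm --moves '[[[0,0,0,-0.012,0,0,0],[0,0,0,-0.024,0,0,0],[0,0,0,-0.028,0.01,0,0],[0,0,0,-0.028,0.04,0,0],[0,0,0,-0.028,0.065,0,0],[0,0,0,-0.028,0.0733,0,0],[0,0,0,-0.02,0.0733,0,0],[0,0,0,-0.012,0.0733,0,0],[0,0,0,-0.006,0.0733,0,0],[0,0,0,-0.003,0.0733,0,0],[0,0,0,-0.003,0.0733,0,0],[0,0,0,-0.003,0.0733,0,0]]]'

```text
clock: 5.65
tcp_pos: [0.4864, -0.0717, 0.0904]
orientation: [0.703, -0.077, 0.703, 0.076]
wrist_force: [-1.0, -1.0, 2.1]
finger_gap: 0.0004
```

Request:
step_arm --moves '[[[0,0,0,0.0015,0,0,0],[0,0,0,0.003,0,0,0],[0,0,0,0.0035,0,0,0],[0,0,0,0.0035,0,0,0],[0,0,0,0.0035,0,0,0]]]'

```text
clock: 6.15
tcp_pos: [0.4864, -0.0718, 0.0871]
orientation: [0.703, -0.077, 0.703, 0.076]
wrist_force: [-0.3, 0.5, 4.2]
finger_gap: -0.0
```

The cap in the first well (+y end) is slack: about 4 N near 7 mm, against 11–13 N on the other two. I rise, open the gripper and look again.

Request:
step_arm --moves '[[[0,0,0,-0.012,0,0,0],[0,0,0,-0.03,0,0,0],[0,0,0,-0.06,0,0,0.5],[0,0,0,-0.07,0,0,1],[0,0,0,-0.07,0,0,1],[0,0,0,-0.07,0,0,1],[0,0,0,-0.07,0,0,1],[0,0,0,-0.07,0,0,1]]]'

```text
clock: 6.95
tcp_pos: [0.4855, -0.0715, 0.1559]
orientation: [0.702, -0.077, 0.703, 0.077]
wrist_force: [1.2, -0.4, -0.5]
finger_gap: 0.0848
```

```bash
python3 - <<'E'
from h import *
from scipy.spatial.transform import Rotation as R
s=env.get_state();print(s['tcp_pos'],s['finger_gap'],s['wrist_force'])
rgb,d=snap('wrist','w2')
T=np.eye(4);T[:3,:3]=R.from_quat(np.roll(s['orientation'],-1)).as_matrix();T[:3,3]=s['tcp_pos']
print(T[:3,:3].round(4))
P=world('wrist',d,T@np.array(env.get_calibration('wrist')['T_tool_cam']))
z=P[...,2]
for lo,hi in((.079,.088),(.064,.072)):
    n,l,st,c=cv2.connectedComponentsWithStats(((d>0)&(z>lo)&(z<hi)).astype(np.uint8))
    for i in range(1,n):
        if st[i,4]>150:q=P[l==i];print(lo,st[i],q.mean(0).round(4),((q.min(0)+q.max(0))/2).round(4),(q.max(0)-q.min(0)).round(4))
E
```

```text
[ 0.48554277 -0.07145355  0.15589476] 0.08479176322071934 [ 1.16233244 -0.39919142 -0.53828814]
[[-1.100e-03 -2.161e-01  9.764e-01]
 [-8.000e-04  9.764e-01  2.161e-01]
 [-1.000e+00 -5.000e-04 -1.300e-03]]
0.079 [ 298  236   38   36 1027] [ 0.4843 -0.0679  0.0822] [ 0.4845 -0.0687  0.0818] [0.0231 0.0229 0.0056]
0.079 [301 339  34  30 798] [ 0.5004 -0.1383  0.0822] [ 0.5009 -0.1394  0.0816] [0.0234 0.0228 0.0052]
0.064 [290 221  53  49 991] [ 0.4831 -0.0629  0.0674] [ 0.4846 -0.0685  0.0673] [0.0354 0.0348 0.0065]
0.064 [293 319  49  37 843] [ 0.499  -0.1322  0.0674] [ 0.5008 -0.1375  0.0672] [0.0353 0.0312 0.0063]
0.064 [297 399  40  15 360] [ 0.5125 -0.1961  0.0668] [ 0.5135 -0.1969  0.0671] [0.03   0.0124 0.0062]
```

View pics/w2.png

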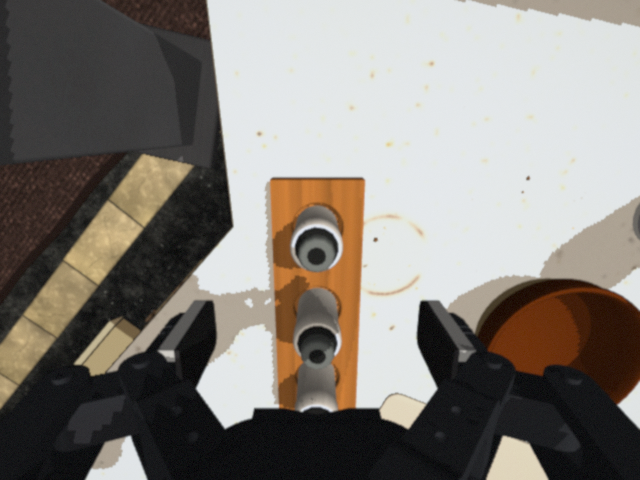

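Request:
step_arm --moves '[[[0,0,0,0.02,0.0013,-0.0004,1],[0,0,0,0.04,0.0013,-0.0004,1],[0,0,0,0.06,0.0013,-0.0004,1],[0,0,0,0.08,0.0013,-0.0004,1],[0,0,0,0.1,0.0013,-0.0004,1],[0,0,0,0.11,0.0013,-0.0004,1],[0,0,0,0.115,0.0013,-0.0004,1],[0,0,0,0.115,0.0013,-0.0004,1]]]' --force 30

```text
clock: 7.8
tcp_pos: [0.4846, -0.0703, 0.0406]
orientation: [0.702, -0.077, 0.704, 0.077]
wrist_force: [0.2, -0.1, -0.3]
finger_gap: 0.0853
```

Request:
step_arm --moves '[[[0,0,0,0,0,0,0.6],[0,0,0,0,0,0,0.5],[0,0,0,0,0,0,0.45],[0,0,0,0,0,0,0.4],[0,0,0,0,0,0,0.2],[0,0,0,0,0,0,0],[0,0,0,0,0,0,0],[0,0,0,0,0,0,0]]]' --force 30

```text
clock: 8.6
tcp_pos: [0.4851, -0.0705, 0.0413]
orientation: [0.703, -0.077, 0.703, 0.077]
wrist_force: [-1.7, 0.4, 5.8]
finger_gap: 0.035
```

Request:
step_arm --moves '[[[0,0,0,-0.003,0,0,0],[0,0,0,-0.008,0,0,0],[0,0,0,-0.015,0,0,0],[0,0,0,-0.025,0,0,0],[0,0,0,-0.04,0,0,0],[0,0,0,-0.06,0,0,0],[0,0,0,-0.08,0,0,0],[0,0,0,-0.095,0,0,0],[0,0,0,-0.1,0,0,0],[0,0,0,-0.1,0,0,0]]]'

```text
clock: 9.6
tcp_pos: [0.4858, -0.0705, 0.1423]
orientation: [0.703, -0.077, 0.703, 0.076]
wrist_force: [0.6, -0.5, -1.5]
finger_gap: 0.0343
```

```bash
python3 - <<'E'
from h import *
s=env.get_state();print(s['tcp_pos'],s['finger_gap'],s['wrist_force'],s['joint_pos'])
a,_=snap('scene','s2');b,_=snap('wrist','w3')
cv2.imwrite('pics/m3.png',np.hstack([cv2.resize(a[100:300,250:500],(400,320)),cv2.resize(b,(400,320))])[:,:,::-1])
E
```

```text
[ 0.48579591 -0.0705487   0.14234773] 0.034325012379580314 [ 0.61983667 -0.51149501 -1.45126228] [-3.07323010e-01  2.06588855e-01 -3.48673523e-01  1.01382931e+00
 -9.89069428e-04  1.04569997e+00]
```

View pics/m3.png

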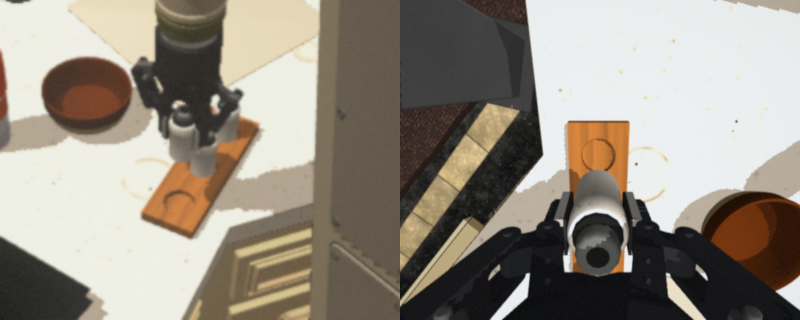

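The tin is held between the pads, at about (595,225) in the right half. The first well is empty and the other two tins still stand. Next I carry it to the tray.

Request:
step_arm --moves '[[[0,0,0,0,0.01,0.005,0],[0,0,0,0,0.03,0.015,0],[0,0,0,0,0.06,0.029,0],[0,0,0,0,0.095,0.046,0],[0,0,0,0,0.13,0.063,0],[0,0,0,0,0.165,0.08,0],[0,0,0,0,0.2,0.097,0],[0,0,0,0,0.235,0.114,0],[0,0,0,0,0.265,0.129,0],[0,0,0,0,0.29,0.141,0],[0,0,0,0,0.305,0.148,0],[0,0,0,0,0.31,0.151,0]]]'

```text
clock: 10.9
tcp_pos: [0.5646, 0.2669, 0.1395]
orientation: [0.702, -0.078, 0.704, 0.077]
wrist_force: [-1.2, -0.3, -1.9]
finger_gap: 0.035
```

```bash
python3 - <<'E'
from h import *
s=env.get_state();print(s['tcp_pos'],s['finger_gap'],s['wrist_force'],s['joint_pos'])
a,_=snap('scene','s4');b,_=snap('wrist','w4')
cv2.imwrite('pics/m4.png',np.hstack([cv2.resize(a[200:420,80:355],(400,320)),cv2.resize(b,(400,320))])[:,:,::-1])
E
```

```text
[0.56461291 0.26685278 0.13945723] 0.03500632342549892 [-1.16407383 -0.3478814  -1.9283027 ] [ 3.13085551e-01  4.55865049e-01  1.93718995e-03  1.11994081e+00
 -6.17396014e-05  1.66384759e+00]
```

View pics/m4.png

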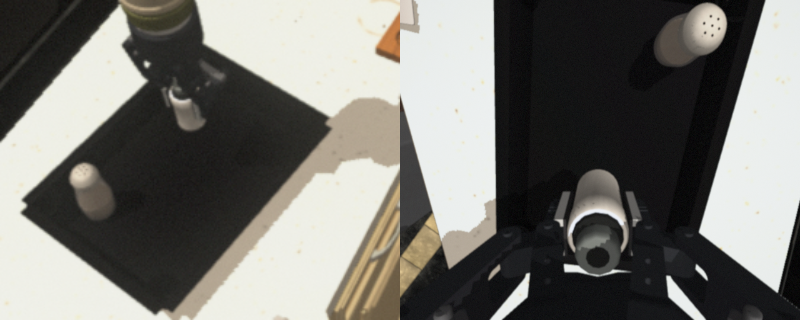

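The tin hangs over the tray floor at about (598,215) on the right, with the shaker well clear at about (690,35). I descend to just above the floor.

Request:
step_arm --moves '[[[0,0,0,0.01,0,0,0],[0,0,0,0.03,0,0,0],[0,0,0,0.05,0,0,0],[0,0,0,0.07,0,0,0],[0,0,0,0.085,0,0,0],[0,0,0,0.094,0,0,0],[0,0,0,0.098,0,0,0],[0,0,0,0.0995,0,0,0],[0,0,0,0.1,0,0,0],[0,0,0,0.1,0,0,0]]]'

```text
clock: 12.0
tcp_pos: [0.5652, 0.2653, 0.0406]
orientation: [0.702, -0.077, 0.703, 0.077]
wrist_force: [0.2, 0.0, -1.2]
finger_gap: 0.0348
```

Request:
step_arm --moves '[[[0,0,0,0.0005,0,0,0],[0,0,0,0.001,0,0,0],[0,0,0,0.0015,0,0,0],[0,0,0,0.002,0,0,0],[0,0,0,0.0025,0,0,0],[0,0,0,0.003,0,0,0],[0,0,0,0.003,0,0,0]]]'

```text
clock: 12.7
tcp_pos: [0.565, 0.2652, 0.0374]
orientation: [0.702, -0.077, 0.703, 0.077]
wrist_force: [-0.5, 0.2, -0.4]
finger_gap: 0.0349
```

Request:
step_arm --moves '[[[0,0,0,0.0005,0,0,0],[0,0,0,0.001,0,0,0],[0,0,0,0.0015,0,0,0],[0,0,0,0.002,0,0,0],[0,0,0,0.002,0,0,0]]]'

```text
clock: 13.2
tcp_pos: [0.5651, 0.2653, 0.0355]
orientation: [0.702, -0.077, 0.703, 0.077]
wrist_force: [-0.8, 0.3, -0.0]
finger_gap: 0.0347
```

Request:
step_arm --moves '[[[0,0,0,0.0005,0,0,0],[0,0,0,0.001,0,0,0],[0,0,0,0.001,0,0,0]]]'

```text
clock: 13.5
tcp_pos: [0.5651, 0.2653, 0.0355]
orientation: [0.703, -0.077, 0.703, 0.077]
wrist_force: [-2.3, -0.9, 5.7]
finger_gap: 0.0348
```

The tin touched the floor at the expected height. I ease off the press and release slowly.

Request:
step_arm --moves '[[[0,0,0,-0.0005,0,0,0],[0,0,0,-0.0005,0,0,0.38],[0,0,0,-0.0005,0,0,0.42],[0,0,0,-0.0005,0,0,0.45],[0,0,0,-0.0005,0,0,0.5],[0,0,0,-0.0005,0,0,0.6],[0,0,0,-0.0005,0,0,0.7],[0,0,0,-0.0005,0,0,0.8],[0,0,0,-0.0005,0,0,0.9],[0,0,0,-0.0005,0,0,0.9],[0,0,0,-0.0005,0,0,0.9]]]' --force 20

```text
clock: 14.6
tcp_pos: [0.5651, 0.2653, 0.036]
orientation: [0.703, -0.077, 0.703, 0.077]
wrist_force: [0.2, 0.0, 0.1]
finger_gap: 0.0766
```

```bash
python3 - <<'E'
from h import *
s=env.get_state();print(s['tcp_pos'],s['finger_gap'],s['wrist_force'])
b,_=snap('wrist','w5')
E
```

```text
[0.56508159 0.2652823  0.03595647] 0.07662834488549247 [0.17504053 0.012383   0.09220171]
```

View pics/w5.png

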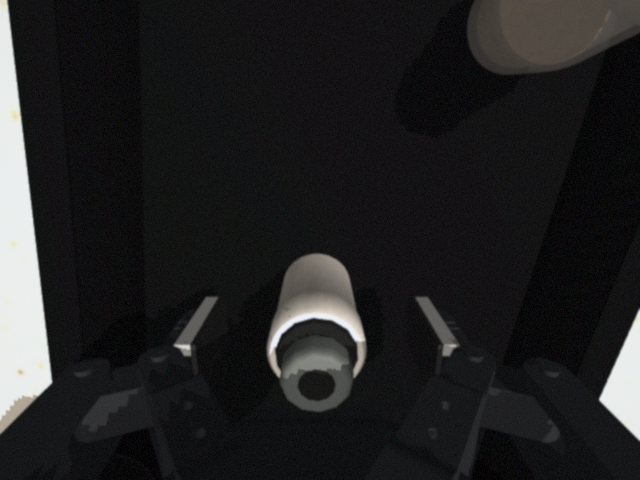

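The tin stands free between the open pads (tin at about (316,325), pads at about (195,325) and (438,325)). I rise straight up.

Request:
step_arm --moves '[[[0,0,0,-0.01,0,0,0.9],[0,0,0,-0.03,0,0,0.9],[0,0,0,-0.055,0,0,0.9],[0,0,0,-0.085,0,0,0.9],[0,0,0,-0.12,0,0,0.9],[0,0,0,-0.15,0,0,0.9],[0,0,0,-0.17,0,0,0.9],[0,0,0,-0.17,0,0,0.9]]]'

```text
clock: 15.45
tcp_pos: [0.5671, 0.2661, 0.2107]
orientation: [0.705, -0.077, 0.701, 0.077]
wrist_force: [0.6, -0.1, 0.5]
finger_gap: 0.077
```

Request:
step_arm --moves '[[[0,0,0,0,-0.03,0,0.9],[0,0,0,0,-0.07,0,0.9],[0,0,0,0,-0.11,0,0.9],[0,0,0,0,-0.15,0,0.9],[0,0,0,0,-0.17,0,0.9],[0,0,0,0,-0.17,0,0.9],[0,0,0,0,-0.17,0,0.9]]]'

```text
clock: 16.15
tcp_pos: [0.6035, 0.0999, 0.2099]
orientation: [0.705, -0.076, 0.701, 0.077]
wrist_force: [0.3, -0.6, -0.3]
finger_gap: 0.0765
```

```bash
python3 - <<'E'
from h import *
s=env.get_state();print(s['tcp_pos'],s['qvel'].round(3),s['wrist_force'])
a,_=snap('scene','s6');b,d=snap('top','t6')
P=world('top',d);z=P[...,2]
n,l,st,c=cv2.connectedComponentsWithStats(((z>.05)&(z<.1)).astype(np.uint8))
for i in range(1,n):
    if st[i,4]>100 and 100<c[i][0]<470 and 140<c[i][1]<290:q=P[l==i];print(st[i],((q.min(0)+q.max(0))/2).round(3),np.percentile(q[:,2],98).round(4))
cv2.imwrite('pics/m6.png',np.hstack([cv2.resize(a[100:420,80:500],(400,305)),cv2.resize(b[120:300,90:480],(400,305))])[:,:,::-1])
E
```

```text
[0.60353904 0.09987319 0.2099129 ] [ 0.027 -0.002  0.004  0.003  0.001  0.   ] [ 0.26494753 -0.60428928 -0.25638616]
[361 116  64  61 627] [ 0.696 -0.126  0.056] 0.0606
[433 223  20  19 294] [ 0.516 -0.212  0.069] 0.0871
[398 231  20  19 288] [ 0.502 -0.143  0.069] 0.0872
```

View pics/m6.png

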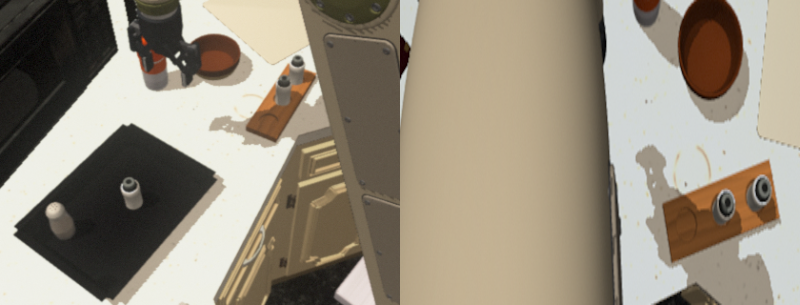

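The left half shows the tin upright on the tray floor at about (131,193). Two tins remain in the stand. The shaker is still in the tray, and the gripper touches nothing. I let the arm settle, then hand in.

Request:
step_arm --moves '[[[0,0,0,0,0,0,0.9],[0,0,0,0,0,0,0.9],[0,0,0,0,0,0,0.9],[0,0,0,0,0,0,0.9],[0,0,0,0,0,0,0.9]]]'

```text
clock: 16.75
tcp_pos: [0.6035, 0.1013, 0.2103]
orientation: [0.705, -0.077, 0.701, 0.078]
wrist_force: [0.6, -0.1, 0.3]
finger_gap: 0.0773
```

```bash
python3 - <<'E'
from h import *
a,d=snap('scene','s7');P=world('scene',d);z=P[...,2]
m=(abs(P[...,0]-.565)<.04)&(abs(P[...,1]-.265)<.04)&(z>.01);q=P[m];print(m.sum(),q[:,2].max(),q.mean(0))
for lo,hi in((.01,.03),(.03,.05),(.05,.06),(.066,.085)):
    k=q[(q[:,2]>lo)&(q[:,2]<hi)];print(lo,k.mean(0).round(4))
print(env.hand_in())
E
```

```text
522 0.08126813594139182 [0.55603287 0.26972904 0.05234423]
0.01 [0.5527 0.2715 0.0205]
0.03 [0.5524 0.2716 0.04  ]
0.05 [0.553  0.271  0.0564]
0.066 [0.5612 0.2668 0.0753]
the job is handed in; nothing more can be done
None
```

The slack-capped tin was in the stand's first well (+y end). It now stands upright on the tray floor, and I handed the job in at about 17 s.

- **Finding it:** I pressed all three caps to roughly 6–7 mm. The last-well and middle caps pushed back with 11.2 N and 13.1 N, and the first-well cap with 4.2 N.
- **Moving it:** I lifted that tin and lowered it until it touched the floor; the last reading was 5.7 N. I then eased off, opened the gripper and backed away.
- **Last checks:**
  - **Tin in the tray:** it is vertical within the measurement, and its top is at about 80 mm, as expected.
  - **Other tins:** both are within 1 mm of where they were first measured in the stand.
  - **Shaker:** it looks unmoved in the scene picture; I did not re-measure it.
  - **Robot:** the gripper was clear, with wrist force near zero.
- **Disagreement:** the top and wrist cameras differed by about 3 mm on the tins' y positions, so I used the mean. The arm hid the tray from the top camera at the end, so the tray check rests on the scene camera.

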